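# Build the soil-sieve stack on the shaker

## Task

Set up the sieve shaker for the soil lesson: working from the bottom up, one piece at a time, seat the receiver pan in the shaker's ring, then nest the fine sieve on it, the medium sieve, the coarse sieve and last the lid, so that the soil will pass from coarse to fine. Every piece must sit level and fully home in the one below, and the beaker and the two craft eggs standing about must stay where they are.

Things in the scene. Friction and masses are not known exactly. Their poses are not given: they have to be found in the camera images.
- shaker: Sieve shaker, fixed: round grey housing 124 mm wide, 33 mm high, a black control block on one side reaching 82 mm from the axis; on top an aluminium platform with a seat ring (inside 62 mm, outside 67 mm, 11 mm deep), its rim 56 mm above the origin. Origin: on the axis at table height. Pan home: its origin is 46 mm above this one. Finished stack: top of lid knob 205 mm above the table.
- receiver_pan: Receiver pan: steel, plain closed floor deep down, no mesh. 68 mm wide, 40 mm tall; wall (inside 62 mm) from z = 10 to 40 mm, under it a 10 mm skirt, 59 mm wide, tapered to 51 at the foot, to enter the rim below with 1.5 mm play. Home: shoulder on the seat rim, origin 46 mm above the shaker's. Origin: centre of underside; z up. Grip at z = 34 mm, tips above the skirt. 0.08-0.17 kg.
- fine_sieve: Fine sieve: steel, closest wire cloth (1.8 mm pitch, a grey screen) at z = 24 mm. 68 mm wide, 40 mm tall; wall (inside 62 mm) from z = 10 to 40 mm, under it a 10 mm skirt, 59 mm wide, tapered to 51 at the foot, to enter the rim below with 1.5 mm play. Home: origin 30 mm above that of the piece below. Origin: centre of underside; z up. Grip at z = 34 mm, tips above the skirt. 0.08-0.17 kg.
- medium_sieve: Medium sieve: steel, wire cloth of 7.5 mm pitch (9 openings across) at z = 24 mm. 68 mm wide, 40 mm tall; wall (inside 62 mm) from z = 10 to 40 mm, under it a 10 mm skirt, 59 mm wide, tapered to 51 at the foot, to enter the rim below with 1.5 mm play. Home: origin 30 mm above that of the piece below. Origin: centre of underside; z up. Grip at z = 34 mm, tips above the skirt. 0.08-0.17 kg.
- coarse_sieve: Coarse sieve: steel, widest mesh (13 mm pitch, 5 openings across) at z = 24 mm. 68 mm wide, 40 mm tall; wall (inside 62 mm) from z = 10 to 40 mm, under it a 10 mm skirt, 59 mm wide, tapered to 51 at the foot, to enter the rim below with 1.5 mm play. Home: origin 30 mm above that of the piece below. Origin: centre of underside; z up. Grip at z = 34 mm, tips above the skirt. 0.08-0.17 kg.
- lid: Lid: steel disc 68 mm wide from z = 10 to 16 mm with a black round knob, 22 mm diameter, from z = 16 to 38 mm; below the disc the same 10 mm skirt, 59 mm wide, tapered to 51 at the foot, to enter the rim below with 1.5 mm play. Home: origin 30 mm above that of the sieve below. Origin: centre of underside; z up. Grip the knob at z = 36 mm. 0.07-0.14 kg.
- cup: Bystander: clear beaker 46 mm across and 47 mm tall, loose, 0.03 kg, standing among the sieves. Origin at the centre of its underside.
- egg: Bystander: small cream craft egg lying on its side, 23 x 32 x 23 mm, loose. Origin under its middle.
- egg_b: Bystander: small pink craft egg lying on its side, 25 x 34 x 25 mm, loose. Origin under its middle.

How it is judged:
By the outcome, as a careful person would: the job done as asked, in the order asked, and still so for the second after the job is handed in, with the robot touching nothing.
It also fails if it takes over 109 s, if anything falls off the work surface, if the arm or the gripper's body presses on something with over 40 N, if the wrist force passes 120 N, or if a joint passes its speed limit or range.

## Robot

A 6-joint arm with a two-finger parallel gripper is mounted at the origin on the work surface; the furniture and walls round the work are solid. World frame = base frame: x ahead of the robot, y to its left, z up, the work surface at z = 0. Lengths are in m, angles in rad, forces in N, time in s.
With the tool pointing down it reaches from about 0.275 to 0.825 m from the base axis. Payload 4.9 kg.
Tool frame: the origin (TCP) lies midway between the tips of the shut fingers; the grasp point (between the pads) lies 19 mm behind it (grip_point_offset is the distance from the TCP to the grasp point, in m); z points along the fingers, y is the line along which they close (so a half turn about z gives the same grasp; the last joint's range is limited). The gripper opens to 85 mm and grips with 20 to 120 N. Pads are 22 mm wide; open, the fingers measure 114 mm over their backs; the gripper's body (76 mm by 85 mm) begins 54 mm behind the grasp point. The pads swing forward as they close: fully open they stand 13 mm farther back than shut.
Start: joints at [-1.314, 0.326, -0.193, 1.052, 0, 1.437], TCP at [0.21, -0.509, 0.231] pointing down, gripper open.
Joint ranges: [-2.65, 2.65], [-0.97, 1.79], [-1.3, 1.35], [-1.93, 2.1], [-1.47, 1.37], [-3.14, 3.14]. Speed limits (rad/s): [2.57, 2.57, 3.14, 3.14, 3.14, 3.14].

## Interface

Orientations are given as a rotation vector (axis times angle).
In Python, from cell import * gives the robot as it stands. Calls block until the motion is done:
- movep(position, orientation): joint-space move of the TCP to a pose.
- move_l(position, velocity=0.15, rot=None, until_force=None): straight line of the TCP; rot=None keeps the orientation; velocity is the mean speed in m/s. With until_force (N) it stops when the force on the tool has changed by that much, and returns True; else False.
- set_joints(angles): joint-space move.
- let_go() and grab(newtons=None): open the fingers fully, or close them until they stop; newtons is the grip in N (None keeps the last).
- sleep(seconds).
- ik(position, orientation): joint angles nearest the present ones, or None.
- get_state(): the state.
- grab_frame(name): name is "side" or "top"; returns a dict with "img" (420x560x3 uint8, red, green, blue), "fx", "fy", "cx", "cy" (pixels), "cam_to_world" (4x4, takes a point from camera to world coordinates). Camera axes: x right, y down, z forward; pixel columns grow to the right and rows downward; lengths in m; the calibration is good to about 2 mm. A picture is of the moment at which its call begins. There is no depth.
A pose or a line that the arm cannot do raises MotionError and nothing moves.
- sign_off(): hands the job in; it is judged then, once.
Trained networks look in the newest picture that a camera, given by its name, has taken for a name from the list of things; names that differ only in an ending like _2 or _b are one class to them, and where a whole thing is asked for, a point or a joint stands for the part that bears it (a point fixed in the world has none). Each returns a list of dicts, best first, with "score" (0 to 1); they miss things now and then, are a little off and sometimes report something else, mostly with a low value. They report only what shows in the picture. A call takes as long as a camera call.
- spot_in(camera, name): "centre" ([column, row] in pixels, amid what is visible of it).
- silhouettes(camera, name): "mask" (420x560 bool, what is visible of it) and "centre" ([column, row] in pixels, amid what is visible of it).
- tip_of(camera, name): "centre" ([column, row] in pixels: a listed point, or the origin of a listed thing).
The state is a dict: "clock": time; "q": joint angles; "joint_velocities": joint speeds; "tau": joint torques, N m; "position": TCP position; "eef_rot": TCP orientation; "contact_force": force on the tool from outside, world axes, zero at the start; "wrist_torque": the same for the moment, N m; "finger_gap": opening from 0.0 (shut) to 1.0 (fully open); "grasp_force": force on a finger pad.
Only numpy, scipy, OpenCV 4.12 (cv2) and the standard library are available. Lean on these libraries where they do the work, as an engineer would, in place of code of your own. Each camera call takes 0.05 s, during which the arm holds its last target. There are 200 camera calls.

## Working session

There is one attempt and no reset: what is moved stays moved. The work goes in short steps, each a Python script; the robot and the scene stay as the last script left them, time stands still between calls to the robot, and variables do not carry over. Pictures are saved under pics/ and viewed, at most 14 in all, crops included, and the job is handed in when it is done.

```bash
mkdir -p pics; ls; python3 - <<'E'
from cell import *
import cv2
s=get_state(); print(s)
for n in("side","top"):
    f=grab_frame(n); cv2.imwrite(f"pics/{n}0.png",f["img"][:,:,::-1]); print(n,f["fx"],f["fy"],f["cx"],f["cy"],f["cam_to_world"])
    for t in "shaker receiver_pan fine_sieve medium_sieve coarse_sieve lid cup egg".split():
        print(t,[( [round(float(v)) for v in d["centre"]],round(d["score"],2)) for d in spot_in(n,t)],'tip',[( [round(float(v),1) for v in d["centre"]],round(d["score"],2)) for d in tip_of(n,t)])
E
```

```text
pics
{'clock': 0.0, 'q': array([-1.31419183e+00,  3.26936170e-01, -1.93596193e-01,  1.05200098e+00,
        7.77512582e-06,  1.43660341e+00]), 'joint_velocities': array([-0.00164519, -0.00102013,  0.00015241,  0.00075781, -0.00041284,
       -0.00036165]), 'tau': array([ 1.15697800e-03, -4.43405843e+01,  2.62437791e+01,  1.56298798e-02,
        4.54033994e-06, -3.84365777e-06]), 'position': array([ 0.20937502, -0.50795244,  0.23050137]), 'eef_rot': array([-3.08010796e+00, -6.09627573e-01,  1.54620082e-04]), 'contact_force': array([-0.51084829, -0.39679824,  0.62271662]), 'wrist_torque': array([ 0.0426144 , -0.02095856, -0.01381515]), 'grasp_force': 0.0, 'finger_gap': 1.0014141496172333}
side 409.6042208687014 409.6042208687014 281.07769346172114 207.28910290441297 [[-0.96709102 -0.1628868   0.19545548  0.36845954]
 [-0.2537022   0.5592711  -0.78920912  0.71478641]
 [ 0.01923915 -0.81282454 -0.5821908   0.58429079]
 [ 0.          0.          0.          1.        ]]
shaker [([289, 328], 0.65)] tip [([283.3, 331.2], 0.59), ([319.4, 211.1], 0.4)]
receiver_pan [([236, 211], 0.85)] tip [(
[... 581 characters left out ...]
929  0.00595475  0.01912909 -0.02174065]
 [-0.01979989 -0.14799114 -0.98879047  0.98920901]
 [ 0.          0.          0.          1.        ]]
shaker [([156, 259], 0.91)] tip [([158.0, 257.1], 0.81)]
receiver_pan [([279, 170], 0.59)] tip [([281.5, 172.2], 0.95)]
fine_sieve [([241, 262], 0.88)] tip [([242.0, 263.1], 0.61)]
medium_sieve [([359, 179], 0.77), ([243, 264], 0.38)] tip [([357.4, 181.7], 0.68)]
coarse_sieve [([327, 258], 0.97)] tip [([321.0, 252.4], 0.78), ([346.7, 219.8], 0.41)]
lid [([202, 188], 0.59)] tip [([202.5, 192.3], 0.66)]
cup [([280, 221], 0.68)] tip [([278.6, 221.8], 0.88)]
egg [([347, 215], 0.64), ([219, 223], 0.41)] tip [([218.1, 225.4], 0.53), ([346.3, 217.7], 0.43)]
```

View pics/side0.png

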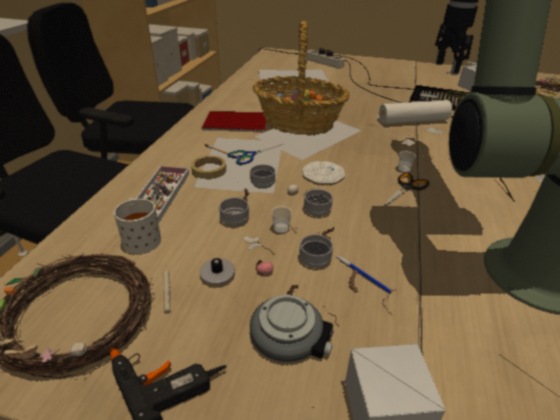

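View pics/top0.png

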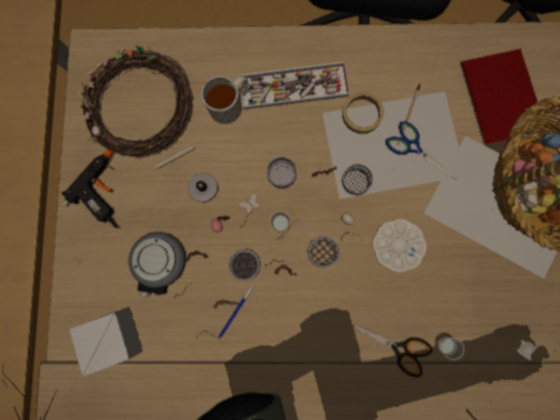

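```bash
cat > vis.py <<'E'
from cell import *
import numpy as np, cv2, json
from scipy.optimize import least_squares
A=np.linspace(0,2*np.pi,72,endpoint=False)
def circ(r,z): return np.c_[r*np.cos(A),r*np.sin(A),0*A+z]
PIECE=np.r_[circ(.034,.04),circ(.034,.01),circ(.0255,0)]
LID=np.r_[circ(.034,.016),circ(.034,.01),circ(.0255,0),circ(.011,.038)]
CUP=np.r_[circ(.023,.047),circ(.023,0)]
PTS=dict(receiver_pan=PIECE,fine_sieve=PIECE,medium_sieve=PIECE,coarse_sieve=PIECE,lid=LID,cup=CUP)
def proj(f,P):
    T=f["cam_to_world"]; p=(np.asarray(P)-T[:3,3])@T[:3,:3]
    return np.c_[f["fx"]*p[:,0]/p[:,2]+f["cx"],f["fy"]*p[:,1]/p[:,2]+f["cy"]]
def ray(f,uv):
    T=np.array(f["cam_to_world"]); d=T[:3,:3]@[(uv[0]-f["cx"])/f["fx"],(uv[1]-f["cy"])/f["fy"],1]
    return T[:3,3],d/np.linalg.norm(d)
def onz(f,uv,z):
    o,d=ray(f,uv); return o+d*(z-o[2])/d[2]
def tri(fs,uvs):
    M=np.zeros((3,3));b=np.zeros(3)
    for f,u in zip(fs,uvs):
        o,d=ray(f,u);Q=np.eye(3)-np.outer(d,d);M+=Q;b+=Q@o
    return np.linalg.solve(M,b)
def feat(pts):  # hull centroid
    m=cv2.moments(cv2.convexHull(pts.astype(np.float32))); return np.array([m["m10"],m["m01"]])/m["m00"]
def mfeat(mask):
    c=max(cv2.findContours(mask.astype(np.uint8),cv2.RETR_EXTERNAL,cv2.CHAIN_APPROX_NONE)[0],key=len)
    return feat(c[:,0]),cv2.contourArea(cv2.convexHull(c)),c[:,0].min(0),c[:,0].max(0)
def fit(fs,feats,model,x0):
    return least_squares(lambda p:np.concatenate([feat(proj(f,model+p))-u for f,u in zip(fs,feats)]),x0,x_scale=.01)
E
cat > m1.py <<'E'
from vis import *
fs={n:grab_frame(n) for n in("top","side")}
out={}
for t in "receiver_pan fine_sieve medium_sieve coarse_sieve lid cup egg".split():
    ms={}
    for n in fs:
        L=silhouettes(n,t)
        ms[n]=L
    if t=="egg":
        for n in fs: print(t,n,[(np.round(d["centre"],1),round(d["score"],2),onz(fs[n],d["centre"],.012).round(4)) for d in ms[n]]); 
        continue
    best=None
    for a in ms["top"][:3]:
        for b in ms["side"][:3]:
            F=[mfeat(a["mask"]),mfeat(b["mask"])]
            r=fit(list(fs.values()),[F[0][0],F[1][0]],PTS[t],np.r_[onz(fs["top"],F[0][0],.02)[:2],0])
            if best is None or r.cost<best[0].cost: best=(r,F,a["score"],b["score"])
    if best is None: print(t,"missing",len(ms["top"]),len(ms["side"]));continue
    r,F,s1,s2=best
    ar=[round(F[i][1]/cv2.contourArea(cv2.convexHull(proj(f,PTS[t]+r.x).astype(np.float32))),2) for i,f in enumerate(fs.values())]
    singles=[fit([f],[F[i][0]],PTS[t][:, :]*1,r.x) for i,f in enumerate([])]
    zs=[least_squares(lambda p:feat(proj(f,PTS[t]+np.r_[p,0]))-F[i][0],r.x[:2],x_scale=.01).x.round(4) for i,f in enumerate(fs.values())]
    print(t,r.x.round(4),"cost",round(r.cost,2),"area",ar,s1.round(2) if hasattr(s1,'round') else s1,s2,"z0:",*zs)
    out[t]=r.x.tolist()
for n in fs:
    for d in silhouettes(n,"shaker"):
        print("shaker",n,d["score"],mfeat(d["mask"])[0])
json.dump(out,open("obj.json","w"))
def crop(n,c,h=30,s=200):
    im=fs[n]["img"][int(c[1])-h:int(c[1])+h,int(c[0])-h:int(c[0])+h]; return cv2.resize(im,(s,s),interpolation=cv2.INTER_CUBIC)[:,:,::-1]
T=[(157,260),(203,187),(282,172),(244,264)]; T2=[(357,180),(323,251)]
S=[(288,325),(262,176)]
g=np.vstack([np.hstack([crop("top",c) for c in T]),np.hstack([crop("top",c) for c in T2]+[crop("side",S[0],45),crop("side",(235,212))])])
g=np.clip(g.astype(float)*1.6,0,255).astype(np.uint8)
cv2.imwrite("pics/crops.png",g)
E
python3 m1.py
```

```text
receiver_pan [ 0.6578 -0.0016 -0.0016] cost 0.13 area [0.93, 0.96] 0.87 0.57 z0: [ 0.6583 -0.0014] [0.6561 0.0008]
fine_sieve [ 0.4491  0.0814 -0.0009] cost 0.0 area [1.0, 1.0] 0.68 0.95 z0: [0.449  0.0813] [0.449  0.0825]
medium_sieve [ 6.400e-01 -1.707e-01  3.000e-04] cost 0.0 area [0.97, 0.94] 0.62 0.66 z0: [ 0.64   -0.1708] [ 0.6401 -0.1711]
coarse_sieve [ 0.477  -0.0929 -0.001 ] cost 0.12 area [0.99, 0.97] 0.56 0.62 z0: [ 0.4777 -0.0929] [ 0.476  -0.0916]
lid [ 0.6269  0.1804 -0.0019] cost 0.06 area [0.88, 0.94] 0.91 0.68 z0: [0.6271 0.1802] [0.6256 0.1822]
cup [0.5443 0.0021 0.0042] cost 0.12 area [0.83, 0.82] 0.7 0.88 z0: [0.5455 0.0025] [ 0.5448 -0.0032]
egg top [(array([346. , 215.9]), 0.51, array([ 0.558 , -0.1464,  0.012 ]))]
egg side [(array([290.7, 327.1]), 0.73, array([0.4558, 0.2737, 0.012 ])), (array([266.6, 265.7]), 0.55, array([0.5375, 0.1411, 0.012 ])), (array([292.8, 190. ]), 0.4, array([ 0.5511, -0.1427,  0.012 ]))]
shaker top 0.98 [156.27673288 262.51215797]
shaker side 0.84 [290.94715355 329.9974673 ]
```

View pics/crops.png

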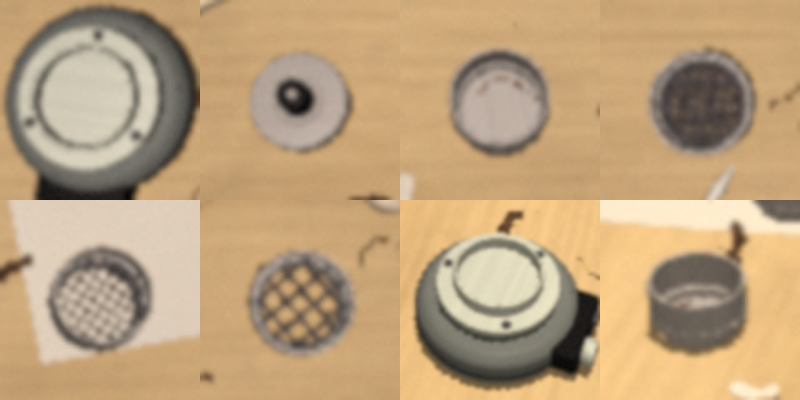

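```bash
cat > m2.py <<'E'
from vis import *
fs={n:grab_frame(n) for n in("top","side")}
vis=[];cs=[];rs=[]
for n,c,h in(("top",(154,260),30),("side",(288,318),36)):
    im=fs[n]["img"]; x0,y0=c[0]-h,c[1]-h
    g=cv2.resize(im[y0:y0+2*h,x0:x0+2*h],None,fx=6,fy=6,interpolation=cv2.INTER_CUBIC)
    hsv=cv2.cvtColor(g,cv2.COLOR_RGB2HSV); gr=cv2.cvtColor(g,cv2.COLOR_RGB2GRAY)
    th,_=cv2.threshold(gr[gr.shape[0]//2-80:gr.shape[0]//2+80],0,255,cv2.THRESH_OTSU)
    m=((gr>th)&(hsv[:,:,1]<70)).astype(np.uint8); m=cv2.morphologyEx(m,cv2.MORPH_OPEN,np.ones((7,7)))
    k=max(cv2.findContours(m,cv2.RETR_EXTERNAL,cv2.CHAIN_APPROX_NONE)[0],key=cv2.contourArea)
    e=cv2.fitEllipse(cv2.convexHull(k)); 
    u=(np.array(e[0])+.5)/6-.5+[x0,y0]; cs.append(u)
    # ring: maximise edge fit of circle r,z=.056 : dark circle inside edge r=.031
    vis.append((n,g,x0,y0,e,k))
    print(n,u,np.array(e[1])/6,th)
P=tri([fs["top"],fs["side"]],cs); print("platform",P,[proj(fs[n],[P])[0]-u for n,u in zip(fs,cs)])
print("at z .045:",*[onz(fs[n],u,.045).round(4) for n,u in zip(fs,cs)])
pan=[]
for n,g,x0,y0,e,k in vis:
    o=np.ascontiguousarray(g[:,:,::-1]); 
    d=lambda r,z,col:cv2.polylines(o,[np.round(((proj(fs[n],circ(r,z)+[P[0],P[1],0])-[x0,y0]+.5)*6-.5)).astype(int)],True,col,1)
    cv2.ellipse(o,e,(0,0,255),1); d(.0335,.056,(0,255,0)); d(.031,.056,(255,0,0)); d(.062,.0,(255,0,255))
    pan.append(cv2.resize(o,(390,390)))
cv2.imwrite("pics/shk.png",np.hstack(pan))
E
python3 m2.py
```

```text
top [152.86791992 259.16843669] [41.60701752 43.53782145] 94.0
side [286.88413747 316.80775197] [44.44997152 55.77381897] 106.0
platform [0.46180774 0.27887563 0.04270558] [array([-0.01424024, -0.13488787]), array([0.17563388, 0.0291113 ])]
at z .045: [0.4614 0.2781 0.045 ] [0.4617 0.2807 0.045 ]
```

View pics/shk.png

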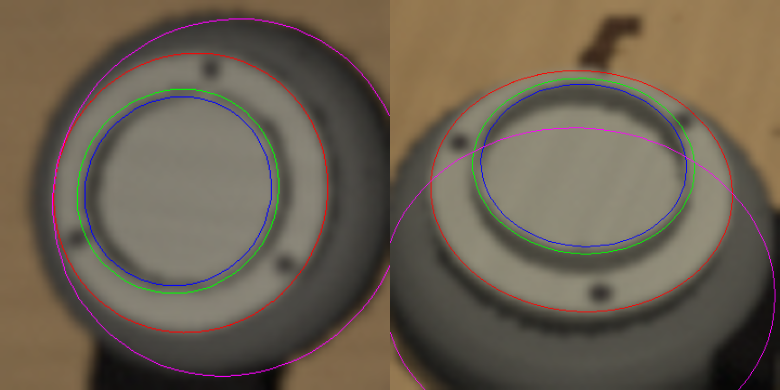

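```bash
cat > arm.py <<'E'
from cell import *
import numpy as np, json
from scipy.spatial.transform import Rotation as Ro
O=json.load(open("obj.json")); SH=np.array([.4615,.279])
def rot(psi):  # tool y along psi, z down
    y=np.array([np.cos(psi),np.sin(psi),0]);z=np.array([0,0,-1.]);return Ro.from_matrix(np.c_[np.cross(y,z),y,z]).as_rotvec()
DZ=dict(lid=.018)
HOME=dict(receiver_pan=.046,fine_sieve=.076,medium_sieve=.106,coarse_sieve=.136,lid=.166)
dz=lambda n:DZ.get(n,.0075)
R0=rot(-np.pi/2)
def st(*a):
    s=get_state(); print(*a,"t",round(s["clock"],2),"p",s["position"].round(4),"F",s["contact_force"].round(1),"M",s["wrist_torque"].round(2),"gap",round(s["finger_gap"],3),"gf",round(s["grasp_force"],1),flush=True); return s
def pick(n,zup):
    x,y=O[n][:2]
    movep([x,y,max(.11,dz(n)+.05)],R0); st("above")
    hit=move_l([x,y,dz(n)],.1,until_force=12); st("down",hit)
    if hit: return False
    grab(50); st("grabbed")
    move_l([x,y,zup],.25); st("lifted")
E
python3 - <<'E'
from arm import *
s=get_state(); print(Ro.from_rotvec(s["eef_rot"]).as_matrix().round(2))
for psi in(np.pi/2,-np.pi/2):
    for n in HOME: print(psi,n,[ (lambda q:None if q is None else q.round(2).tolist())(ik([*xy,z],rot(psi))) for xy,z in((O[n][:2],dz(n)),(SH,HOME[n]+dz(n)),(SH,HOME[n]+.05))])
E
```

```text
[[ 0.92  0.38 -0.  ]
 [ 0.38 -0.92  0.  ]
 [-0.   -0.   -1.  ]]
1.5707963267948966 receiver_pan [[-0.11, 0.73, -0.14, 0.71, 0.0, -0.11], [0.41, 0.49, -0.45, 0.63, 0.0, 0.41], [0.41, 0.44, -0.41, 0.73, 0.0, 0.41]]
1.5707963267948966 fine_sieve [[0.02, 0.45, -0.7, 0.42, 0.0, 0.02], [0.41, 0.45, -0.42, 0.7, 0.0, 0.41], [0.41, 0.4, -0.37, 0.8, 0.0, 0.41]]
1.5707963267948966 medium_sieve [[-0.37, 0.73, -0.12, 0.71, 0.0, -0.37], [0.41, 0.42, -0.39, 0.77, 0.0, 0.41], [0.41, 0.37, -0.33, 0.87, 0.0, 0.41]]
1.5707963267948966 coarse_sieve [[-0.34, 0.49, -0.62, 0.46, 0.0, -0.34], [0.41, 0.38, -0.35, 0.84, 0.0, 0.41], [0.41, 0.34, -0.29, 0.94, 0.0, 0.41]]
1.5707963267948966 lid [[0.17, 0.71, -0.15, 0.72, 0.0, 0.17], [0.41, 0.34, -0.3, 0.93, 0.0, 0.41], [0.41, 0.32, -0.25, 1.01, 0.0, 0.41]]
-1.5707963267948966 receiver_pan [[-0.11, 0.73, -0.14, 0.71, 0.0, 3.03], [0.41, 0.49, -0.45, 0.63, 0.0, -2.73], [0.41, 0.44, -0.41, 0.73, 0.0, -2.73]]
-1.5707963267948966 fine_sieve [[0.02, 0.45, -0.7, 0.42, 0.0, -3.12], [0.41, 0.45, -0.42, 0.7, 0.0, -2.73], [0.41, 0.4, -0.37, 0.8, 0.0, -2.73]]
-1.5707963267948966 medium_sieve [[-0.37, 0.73, -0.12, 0.71, 0.0, 2.77], [0.41, 0.42, -0.39, 0.77, 0.0, -2.73], [0.41, 0.37, -0.33, 0.87, 0.0, -2.73]]
-1.5707963267948966 coarse_sieve [[-0.34, 0.49, -0.62, 0.46, 0.0, 2.8], [0.41, 0.38, -0.35, 0.84, 0.0, -2.73], [0.41, 0.34, -0.29, 0.94, 0.0, -2.73]]
-1.5707963267948966 lid [[0.17, 0.71, -0.15, 0.72, 0.0, -2.97], [0.41, 0.34, -0.3, 0.93, 0.0, -2.73], [0.41, 0.32, -0.25, 1.01, 0.0, -2.73]]
```

```bash
sed -i 's/R0=rot(-np.pi\/2)/R0=rot(np.pi\/2)/' arm.py; python3 - <<'E'
from arm import *
import cv2
pick("receiver_pan",.14)
movep([*SH,.046+.0075+.03],R0); st("hover")
import vis
fs=[grab_frame(n) for n in("side","top")]
out=[]
for f,c in zip(fs,((287,300),(150,258))):
    h=45; g=f["img"][c[1]-h:c[1]+h,c[0]-h:c[0]+h]; out.append(cv2.resize(g,(390,390),interpolation=cv2.INTER_CUBIC)[:,:,::-1])
cv2.imwrite("pics/hover1.png",np.hstack(out))
E
```

```text
above t 5.14 p [ 0.658  -0.0026  0.1103] F [-0.6  0.3 -0.6] M [ 0.01 -0.05 -0.04] gap 1.0 gf 0.0
down False t 6.32 p [ 0.6586 -0.0016  0.0083] F [ 0.1 -0.4 -0.2] M [-0.06  0.02 -0.03] gap 1.0 gf 0.0
grabbed t 6.62 p [ 0.6588 -0.0016  0.009 ] F [-0.7  0.8  5.2] M [0.1  0.21 0.02] gap 0.785 gf 56.6
lifted t 7.31 p [ 0.6569 -0.0015  0.1387] F [-0.5  0.1 -2.2] M [0.07 0.03 0.  ] gap 0.788 gf 56.3
hover t 8.62 p [0.4628 0.2786 0.0836] F [ 0.1 -0.5 -0.7] M [ 0.01 -0.02  0.  ] gap 0.789 gf 56.3
```

View pics/hover1.png

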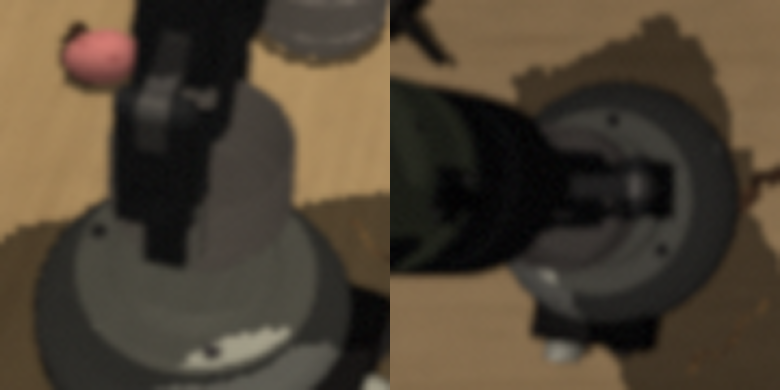

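```bash
python3 - <<'E'
from arm import *
p=[*SH,.0525]
h=move_l(p,.04,until_force=8); s=st("placed",h)
E
```

```text
placed True t 9.41 p [0.4622 0.2787 0.055 ] F [-1.3 -0.4  5.5] M [-0.06  0.16 -0.03] gap 0.793 gf 57.5
```

```bash
cat >> arm.py <<'E'
def release(zup):
    p=get_state()["position"]; let_go(); st("released"); move_l([p[0],p[1],zup],.25)
def check(n,z):
    from vis import PTS,fit,mfeat,grab_frame,silhouettes,onz,feat,proj,least_squares
    fs=[grab_frame(c) for c in("top","side")]; F=[];ff=[]
    for f,c in zip(fs,("top","side")):
        L=[d for d in silhouettes(c,n)]
        L=[d for d in L if np.linalg.norm(mfeat(d["mask"])[0]-feat(proj(f,PTS[n]+[*SH,z])))<12]
        print(c,len(L),L and L[0]["score"])
        if L: F.append(mfeat(L[0]["mask"])[0]);ff.append(f); print("  area ratio",round(mfeat(L[0]["mask"])[1]/__import__("cv2").contourArea(__import__("cv2").convexHull(proj(f,PTS[n]+[*SH,z]).astype(np.float32))),2), "resid px",(F[-1]-feat(proj(f,PTS[n]+[*SH,z]))).round(1))
    if len(F)==2: r=fit(ff,F,PTS[n],np.r_[SH,z]); print("fit",r.x.round(4),r.cost)
E
python3 - <<'E'
from arm import *
release(.13); st()
x,y=O["fine_sieve"][:2]; movep([x,y,.11],R0)
import cv2
check("receiver_pan",.046)
f=grab_frame("side"); cv2.imwrite("pics/s1.png",cv2.resize(f["img"][140:380,180:400],(660,720)[::1],interpolation=cv2.INTER_CUBIC)[:600,:,::-1]); st()
E
```

```text
released t 9.73 p [0.4616 0.2784 0.0542] F [-0.1  0.3  0.7] M [-0.01 -0.01  0.03] gap 0.999 gf 0.0
t 10.18 p [0.4628 0.279  0.1309] F [ 0.3 -0.6 -0.6] M [-0.05  0.03  0.03] gap 0.998 gf 0.0
top 0 []
side 1 0.67
  area ratio 0.95 resid px [0.4 0.1]
t 11.25 p [0.4494 0.0825 0.11  ] F [-0.3  0.2  0.7] M [-0.03 -0.02 -0.02] gap 1.003 gf 0.0
```

View pics/s1.png

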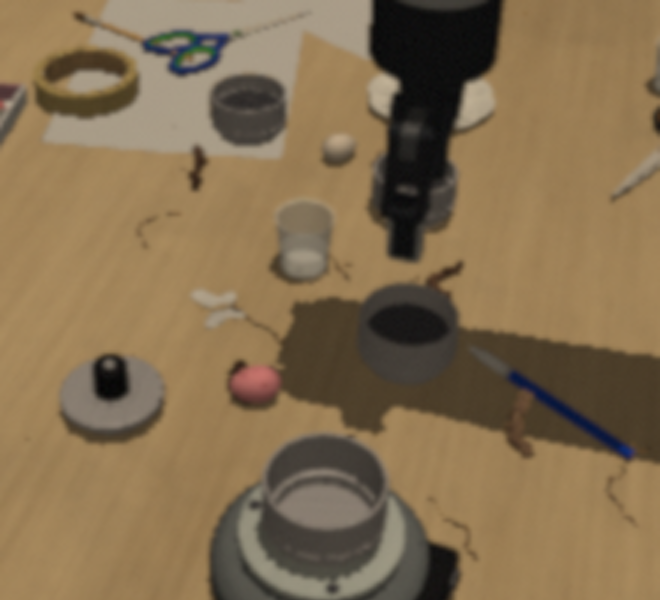

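The pan is level in the ring, with a side-view residual under 0.5 px from the home pose. The beaker and eggs have not moved. Next is the fine sieve.

```bash
cat >> arm.py <<'E'
def place(n):
    Z=HOME[n]+dz(n)
    movep([*SH,Z+.03],R0); st("hover")
    h=move_l([*SH,Z-.001],.04,until_force=8); s=st("placed",h)
    err=s["position"][2]-Z; print("height err mm",round(err*1e3,1)); return err
E
python3 - <<'E'
from arm import *
pick("fine_sieve",.17)
if abs(place("fine_sieve"))<.0028:
    release(.17); st()
    x,y=O["medium_sieve"][:2]; movep([x,y,.12],R0); check("fine_sieve",.076)
E
```

```text
above t 11.5 p [0.4491 0.0817 0.11  ] F [-0.5  0.8  0.2] M [0.01 0.   0.03] gap 1.001 gf 0.0
down False t 12.68 p [0.4496 0.0814 0.0079] F [0.4 0.1 0.2] M [0.01 0.02 0.03] gap 0.998 gf 0.0
grabbed t 13.0 p [0.4497 0.0815 0.0085] F [-1.4  0.4  7.5] M [ 0.03  0.36 -0.04] gap 0.783 gf 54.9
lifted t 13.8 p [0.4484 0.0814 0.1692] F [ 0.6 -0.1 -1.4] M [-0.04  0.07 -0.08] gap 0.783 gf 56.0
hover t 14.63 p [0.4609 0.278  0.1127] F [-0.5 -0.1 -0.2] M [-0.06 -0.   -0.03] gap 0.783 gf 56.0
placed True t 15.32 p [0.4611 0.2786 0.0846] F [-1.  -0.6  6.4] M [-0.06  0.18 -0.04] gap 0.785 gf 56.6
height err mm 1.1
released t 15.65 p [0.4603 0.2783 0.0837] F [ 0.   0.6 -0.2] M [-0.   -0.01 -0.02] gap 1.003 gf 0.0
t 16.14 p [0.4615 0.2788 0.1707] F [-0.4 -0.2 -1.1] M [0.03 0.01 0.05] gap 0.998 gf 0.0
top 1 0.78
  area ratio 0.91 resid px [-0.  -0.2]
side 1 0.82
  area ratio 0.96 resid px [ 0.1 -0.1]
fit [0.4615 0.2789 0.0761] 0.03306922096965094
```

```bash
python3 - <<'E'
from arm import *
pick("medium_sieve",.20)
if abs(place("medium_sieve"))<.0028:
    release(.20); st()
    x,y=O["coarse_sieve"][:2]; movep([x,y,.12],R0); check("medium_sieve",.106)
    import cv2
    f=grab_frame("side"); cv2.imwrite("pics/s2.png",cv2.resize(f["img"][140:380,180:400],(550,600),interpolation=cv2.INTER_CUBIC)[:,:,::-1])
E
```

```text
above t 18.36 p [ 0.6393 -0.1701  0.1092] F [-0.1 -0.   0.5] M [ 0.   -0.01  0.05] gap 1.0 gf 0.0
down False t 19.53 p [ 0.6406 -0.171   0.0083] F [ 0.6  0.1 -0.4] M [-0.   -0.04  0.01] gap 0.999 gf 0.0
grabbed t 19.84 p [ 0.6409 -0.171   0.009 ] F [-1.1  0.4  5.8] M [0.19 0.18 0.03] gap 0.791 gf 56.6
lifted t 20.76 p [ 0.639  -0.1703  0.1983] F [-0.3  0.1 -2.2] M [-0.01  0.    0.01] gap 0.787 gf 56.2
hover t 22.53 p [0.4625 0.2784 0.1436] F [-0.2 -0.  -2.3] M [ 0.03  0.01 -0.05] gap 0.793 gf 56.2
placed True t 23.22 p [0.4611 0.2788 0.1149] F [-1.2 -0.7  7. ] M [-0.06  0.21  0.04] gap 0.785 gf 56.8
height err mm 1.4
released t 23.54 p [0.4603 0.2784 0.1139] F [ 0.2  0.4 -0.4] M [-0.05 -0.02 -0.02] gap 1.0 gf 0.0
t 24.03 p [0.4615 0.2789 0.2006] F [ 0.2  0.1 -0.1] M [-0.05  0.01 -0.02] gap 1.001 gf 0.0
top 1 0.62
  area ratio 0.95 resid px [0.1 1. ]
side 1 0.6
  area ratio 0.94 resid px [1.4 0.5]
fit [0.4594 0.2789 0.1054] 0.0013405724074366965
```

View pics/s2.png

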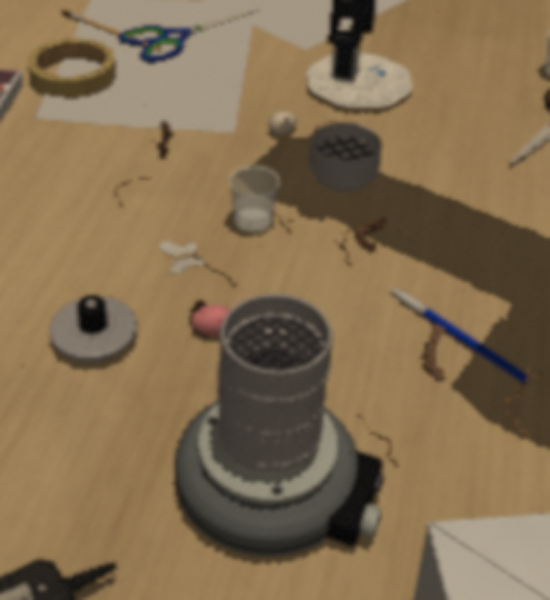

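The stack is straight and level through the medium sieve, and the beaker and eggs are where they were. Next is the coarse sieve.

```bash
sed -i 's/SH=np.array(\[.4615,.279\])/SH=np.array([.461,.279])/' arm.py; python3 - <<'E'
from arm import *
pick("coarse_sieve",.23)
if abs(place("coarse_sieve"))<.0028:
    release(.23); st()
    x,y=O["lid"][:2]; movep([x,y,.13],R0); check("coarse_sieve",.136)
    from vis import mfeat,onz,grab_frame
    import cv2
    f=grab_frame("top"); cv2.imwrite("pics/t3.png",cv2.resize(f["img"][140:340,90:390],(780,520),interpolation=cv2.INTER_CUBIC)[:,:,::-1])
E
```

```text
above t 25.95 p [ 0.4764 -0.0924  0.1096] F [-0.7  0.5  0.5] M [-0.   -0.    0.05] gap 1.002 gf 0.0
down False t 27.12 p [ 0.4775 -0.093   0.008 ] F [ 0.2 -0.3 -0.3] M [-0.04 -0.01  0.02] gap 0.999 gf 0.0
grabbed t 27.45 p [ 0.4776 -0.093   0.0086] F [-1.7  1.   6.4] M [ 0.22  0.32 -0.02] gap 0.783 gf 55.1
lifted t 28.49 p [ 0.4761 -0.0926  0.2288] F [-0.7  0.1 -1.2] M [0.02 0.06 0.02] gap 0.788 gf 56.0
hover t 29.9 p [0.4614 0.2782 0.1734] F [ 0.6  0.4 -0.1] M [-0.03 -0.07 -0.02] gap 0.782 gf 56.0
placed True t 30.59 p [0.4606 0.2787 0.1446] F [-0.7 -0.5  6.1] M [-0.09  0.08  0.04] gap 0.783 gf 56.8
height err mm 1.1
released t 30.92 p [0.4599 0.2784 0.1436] F [-0.6  0.1  0.2] M [-0.   -0.02 -0.07] gap 1.0 gf 0.0
t 31.41 p [0.461  0.2789 0.2306] F [-0.3  0.6 -0. ] M [-0.06  0.02  0.01] gap 0.997 gf 0.0
top 0 []
side 1 0.61
  area ratio 0.95 resid px [0.6 0.3]
```

View pics/t3.png

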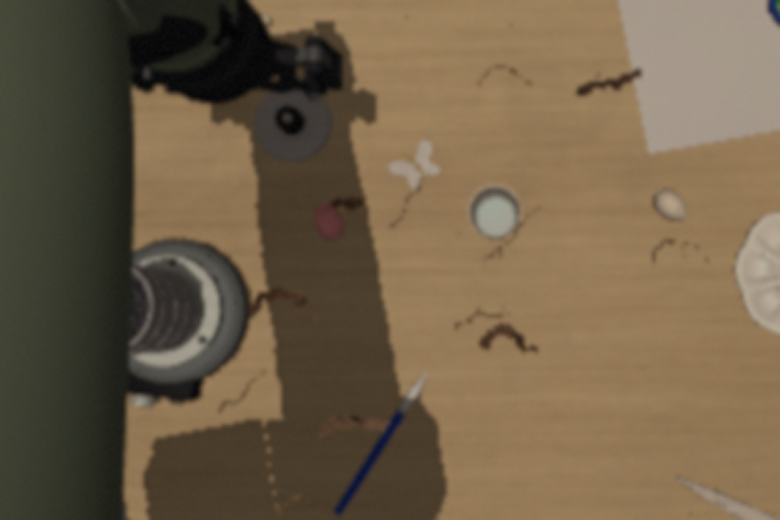

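```bash
sed -i 's/lid=.018/lid=.017/' arm.py; python3 - <<'E'
from arm import *
pick("lid",.27)
if abs(place("lid"))<.0028:
    release(.28); st()
    movep([.45,-.15,.3],R0); check("lid",.166); st()
    import cv2
    F=[grab_frame(c)["img"] for c in("side","top")]
    cv2.imwrite("pics/fin.png",np.hstack([cv2.resize(F[0][140:380,180:400],(390,425),interpolation=cv2.INTER_CUBIC),cv2.resize(F[1][150:350,90:275],(390,425),interpolation=cv2.INTER_CUBIC)])[:,:,::-1])
E
```

```text
above t 32.78 p [0.6255 0.1807 0.1095] F [-0.3  0.2  0.7] M [-0.   -0.04 -0.02] gap 0.995 gf 0.0
down False t 33.87 p [0.6276 0.1805 0.0177] F [0.3 0.1 0.6] M [ 0.01 -0.02  0.  ] gap 0.995 gf 0.0
grabbed t 34.48 p [0.6272 0.1804 0.0174] F [0.3 0.4 3.3] M [-0.    0.09  0.07] gap 0.235 gf 48.9
lifted t 35.63 p [0.6261 0.1802 0.2683] F [-0.4  0.3 -1. ] M [0.03 0.04 0.03] gap 0.235 gf 48.9
hover t 36.46 p [0.4621 0.279  0.2132] F [ 0.6 -1.1 -0.8] M [-0.    0.01 -0.05] gap 0.236 gf 48.9
placed True t 37.17 p [0.4607 0.2788 0.1833] F [-1.  -0.7  6. ] M [-0.02  0.14 -0.02] gap 0.233 gf 49.3
height err mm 0.3
released t 37.82 p [0.46   0.2784 0.1824] F [-0.1  0.4  0. ] M [-0.    0.02  0.01] gap 0.998 gf 0.0
t 38.36 p [0.4609 0.2789 0.2805] F [-1.3 -0.  -0.3] M [-0.04  0.02  0.03] gap 1.002 gf 0.0
top 1 0.57
  area ratio 0.94 resid px [0.2 0.4]
side 0 []
t 40.14 p [ 0.4503 -0.1492  0.3   ] F [ 0.1 -0.5  0.1] M [-0.01  0.07  0.01] gap 0.997 gf 0.0
```

View pics/fin.png

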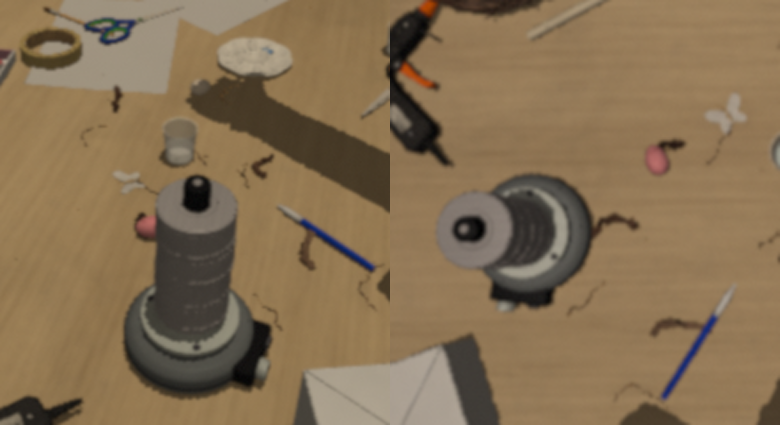

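The finished stack is straight and level, and the lid's landing height matches home: 0.1833 − 0.0174 = 0.166 m. The bystanders have not moved, so I'm handing in.

```bash
python3 -c "
from cell import *
print(sign_off())"
```

```text
the job is handed in; nothing more can be done
None
```

The sieve shaker is stacked in the order asked (pan, fine, medium, coarse, lid), with every piece landing within about 1.5 mm of its home height and looking level; the beaker and both eggs were not moved, and I handed the job in at about 40 s of the 109 s limit.

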